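# Squeeze open the lunch box and pack the mandarin

### The job

Pack the mandarin into the lunch box on the range: press the two opposing tabs on top of its cover gently and evenly towards each other until both catches let go, and lift the cover off without ever pushing or wrenching it hard against the box. Lay the cover flat and right way up on the bare range top beside the box, then put the mandarin inside the box and let go of it without crushing it; leave the other things where they stand.

Things in the scene. Friction and masses are not known exactly. Their poses are not given: they have to be found in the camera images.
- lunchbox: plain steel lunch box, fixed on the range top, outside 150 (x) x 136 (y) x 68 mm high, walls and floor 4 mm. Origin: centre of its underside; x along its 150 mm length, z up. Along both 150 mm sides a ledge 9 mm deep and 8 mm high runs inwards under the rim, so the mouth is 142 (x) x 110 (y) mm.
- cover: white plastic cover on the rim of the box, 152 (x) x 138 (y) mm, plate 4 mm thick, 0.2 kg in all, axes as the box. Origin: centre of the plate's underside (68 mm above the range top at first). Plug walls and lugs reach 17 mm below the origin into the box, with 1 mm of play in y and 3 mm in x: laid on the range top it stands on them, origin 17 mm up.
- spine_top (a point): top centre of the fixed spine (50 x 6 mm) in the middle of the cover, 22 mm above the cover's origin. The two tabs face each other across it along the cover's y and are squeezed together along y. Each is an upright pad 32 mm wide (x), 8 mm thick, from 6.5 to 26.5 mm above the cover's origin, its outer face nominally at y = +-27 mm (see the catches).
- catch_left: bar under the +y tab, origin as the cover's at rest. Tab and bar slide 7 mm inwards to a hard stop; spring 2 N at rest, 0.8 N more per mm. Its tip hooks 4.5 mm under the box's ledge (2 mm of lift play) and is free once 4.5 mm in (6 N). In the end squeeze with 10 to 18 N a finger; over 25 N the tab cracks. Push or pull the cover against the box with less than 12 N: its rim is thin.
- catch_right: the same at the -y side. Each pad stands up to 8 mm farther in or out on its bar, unmeasured, new each time: their middle is up to 8 mm off the spine, outer width 38 to 70 mm. Off the pads' middle, one tab stops first and pushes the gripper sideways. Close lightly (3 N), move the way the force on the tool pushes until it fades, then squeeze on in steps of 2 mm, keeping centred.
- mandarin: orange mandarin, 55 mm across, 48 mm high, 64 g, standing free on the range top to the right of the box. Origin: centre of its underside at first. A grip of 3 to 12 N a finger holds it.
- garlic: bystander: garlic bulb, 50 mm, right of the mandarin
- salt_shaker: bystander: salt shaker, 44 mm wide, 90 mm high, left of the box
- spice_jar: bystander: spice jar with black cap, 44 mm wide, 96 mm high, left of the box, farther back
- teaspoon: bystander: steel teaspoon, 130 mm long, lying behind the mandarin
- sardines: bystander: flat tin, 63 x 105 x 26 mm, at the right edge of the range. Between it, the box and the mandarin the range top is bare and flat, about 160 x 180 mm, centred near x = 0.54, y = -0.11 m, its sides turned -0.17 rad like the range: room for the cover

How it is judged:
By the outcome, as a careful person would: the job done as asked, in the order asked, and still so for the second after the job is handed in, with the robot touching nothing.
It also fails if it takes over 69 s, if anything falls off the work surface, if the arm or the gripper's body presses on something with over 40 N, if the wrist force passes 120 N, or if a joint passes its speed limit or range.

### The arm

A 6-joint arm with a two-finger parallel gripper is mounted at the origin on a cart in front of the work surface, level with it; the furniture and walls round the work are solid. World frame = base frame: x ahead of the robot, y to its left, z up, the work surface at z = 0. Lengths are in m, angles in rad, forces in N, time in s.
With the tool pointing down it reaches from about 0.275 to 0.85 m from the base axis. Payload 19 kg.
Tool frame: the origin (TCP) lies at the very end of the fingers, on their centre line; the grasp point (between the pads) lies behind it (manip.hold_point_z is the z of the grasp point in the tool frame, in m); z points along the fingers, y is the line along which they close (so a half turn about z gives the same grasp; the last joint's range is limited). The gripper opens to 85 mm and grips with 20 to 120 N. Pads are 22 mm wide; open, the fingers measure 114 mm over their backs; the gripper's body (76 mm by 85 mm) begins 54 mm behind the grasp point. The pads swing forward as they close: fully open they stand 13 mm farther back than shut.
Start: joints at [-1.275, 0.15, 1.437, -0, 1.554, -0.134], TCP at [0.24, -0.523, 0.231] pointing down, gripper open.
Joint ranges: [-2.8, 2.8], [-0.68, 2.1], [0.12, 2.68], [-1.39, 4.53], [0.16, 2.79], [-2.81, 2.81]. Speed limits (rad/s): [1.89, 1.89, 2.22, 3.01, 3.01, 3.01].

### API

Orientations are given as a rotation vector (axis times angle).
In Python, from workcell import manip gives the robot as it stands.
- The arm moves only by the tool drive_tool, never from a script. Its argument "moves" is a list of rows, each a list of 7 numbers: the opening, from 0 (shut) to 1 (fully open), then the shift along the tool's x, y, z in mm, then the turn, a rotation vector about the tool's x, y, z in units of 5 degrees (1.0 is 5 degrees). In form: [[hand, tx, ty, tz, wx, wy, wz], ...]. A call has 1 to 10 rows; each row shifts and turns the commanded pose from where the row before left it, along the tool's axes as they then stand; what a row does not reach is not made up. A row lasts 1/10 s, in which the tool goes at most 50 mm and 8.59 degrees, less where a joint would pass 70% of its speed; a pose out of reach is approached as far as the arm can. A call is refused whole if a number of a shift passes 50 or a number of a turn 1, either way. A call with a gripper value outside its range is refused whole. The fingers move at their own pace and stop on an object; the grip force is fixed at half the most. Time passes only in rows, so rows that do not move let the fingers close. It gives the time, the measured TCP pose, the force, the opening and the grip force at its end, in the units of the state.
- manip.state(): the state, without advancing time (a new reading comes with each control period).
- manip.capture(name): name is "scene" or "top" or "wrist"; returns a dict with "image" (384x512x3 uint8, red, green, blue), "mtx" (3x3 intrinsics, pixels), "camera_from_world" (4x4, takes a point from world to camera coordinates). Camera axes: x right, y down, z forward; pixel columns grow to the right and rows downward; lengths in m; the calibration is good to about 2 mm. The wrist camera is an equidistant fisheye: a pixel r from the principal point sees the ray r / f radians off the axis. A picture is of the moment at which its call begins. There is no depth.
- manip.hand_in(): hands the job in; it is judged then, once.
Trained networks look in a picture, given as the dict that the camera call returned (one of the last four; its "shot" number tells which), for a name from the list of things; names that differ only in an ending like _2 or _b are one class to them, and where a whole thing is asked for, a point or a joint stands for the part that bears it (a point fixed in the world has none). Each returns a list of dicts, best first, with "score" (0 to 1); they miss things now and then, are a little off and sometimes report something else, mostly with a low value. They report only what shows in the picture. A call takes as long as a camera call.
- manip.look_for(thing, picture): "bbox" ([left, top, width, height] as shares, 0 to 1, of the picture: columns of its width, rows of its height, round what is visible of it).
- manip.place_of(thing, picture): "position" ([column, row] as shares, 0 to 1, of the picture: columns of its width, rows of its height: a listed point, or the origin of a listed thing).
The state is a dict: "time": time; "qpos": joint angles; "joint_vel": joint speeds; "effort": joint torques, N m; "ee_pos": TCP position; "ee_rot": TCP orientation; "force": force on the tool from outside, world axes, zero at the start; "ft_torque": the same for the moment, N m; "grip_width": finger opening in m; "gripper_force": force on a finger pad.
Only numpy, scipy, OpenCV 4.12 (cv2) and the standard library are available. Lean on these libraries where they do the work, as an engineer would, in place of code of your own. Each camera call takes 0.05 s, during which the arm holds its last target. There are 200 camera calls.

## Working session

There is one attempt and no reset: what is moved stays moved. The work goes in short steps, Python scripts to look and compute and a tool call to move; the robot and the scene stay as the last step left them, time stands still between calls to the robot, and variables do not carry over. Pictures are saved under pics/ and viewed, at most 12 in all, crops included, and the job is handed in when it is done.

Besides the shell and the picture viewer there is one more tool, called after "Emit:" by a JSON object that holds its "fn" and its "kwargs". drive_tool: Moves the arm, as the interface text tells. Its arguments: {"type":"object","properties":{"moves":{"type":"array"}},"required":["moves"]}

```bash
mkdir -p pics; ls
cat > h.py <<'E'
import numpy as np, cv2
from workcell import manip
from scipy.spatial.transform import Rotation as R
def save(p,n): cv2.imwrite('pics/'+n+'.png', cv2.cvtColor(p['image'],cv2.COLOR_RGB2BGR))
def ray(p,uv,z):
    """pixel -> world point at height z (pinhole)"""
    K=np.array(p['mtx']);T=np.array(p['camera_from_world'])
    d=T[:3,:3].T@np.linalg.solve(K,[uv[0],uv[1],1]);c=-T[:3,:3].T@T[:3,3]
    return c+d*(z-c[2])/d[2]
def proj(p,X):
    K=np.array(p['mtx']);T=np.array(p['camera_from_world'])
    c=K@(T[:3,:3]@np.asarray(X)+T[:3,3]);return c[:2]/c[2]
E
python3 - <<'E'
from h import *
print(manip.hold_point_z, manip.state())
for n in ['top','scene']:
    p=manip.capture(n); save(p,n+'0')
    T=np.array(p['camera_from_world']); print(n,-T[:3,:3].T@T[:3,3])
    for t,z in [('lunchbox',0),('cover',.068),('spine_top',.09),('catch_left',.068),('catch_right',.068),('mandarin',0),('garlic',0),('sardines',0),('salt_shaker',0),('spice_jar',0),('teaspoon',0)]:
        r=manip.place_of(t,p)
        for q in r[:1]:
            uv=np.array(q['position'])*[512,384]
            print(t,round(q['score'],2),uv.round(1),ray(p,uv,z).round(4))
E
```

```text
pics
-0.0187 {'time': 0.0, 'qpos': array([-1.27502915e+00,  1.50994624e-01,  1.43798175e+00,  4.48447207e-06,
        1.55379382e+00, -1.33981166e-01]), 'joint_vel': array([-0.00088442,  0.00060749,  0.00109695,  0.00041683,  0.00084779,
        0.00128011]), 'effort': array([-1.47063176e-03, -7.13054609e+01, -5.70872962e+01, -2.60619481e-04,
        8.93529388e-03,  2.51175358e-06]), 'ee_pos': array([ 0.239496  , -0.52250101,  0.23069508]), 'ee_rot': array([-3.06819915e+00, -6.69614041e-01,  1.42389355e-04]), 'force': array([-0.01926966,  0.1144048 , -0.12074787]), 'ft_torque': array([ 0.0100437 ,  0.05490441, -0.06329584]), 'gripper_force': 0.0, 'grip_width': 0.08537971781316614}
top [0.49492794 0.02980828 1.01678065]
lunchbox 0.25 [345.9 183.6] [ 0.6745 -0.2326  0.    ]
cover 0.78 [222.  200.7] [0.621  0.0889 0.068 ]
spine_top 0.9 [218.9 194.5] [0.633 0.095 0.09 ]
catch_left 0.48 [219.  196.4] [0.6315 0.0963 0.068 ]
catch_right 0.49 [221.1 199.8] [0.6232 0.0911 0.068 ]
mandarin 0.63 [298.6 174.5] [ 0.6991 -0.108   0.    ]
garlic 0.78 [346.5 184.6] [ 0.6719 -0.2341  0.    ]
sardines 0.89 [343.8 222.8] [ 0.5712 -0.2228  0.    ]
salt_shaker 0.52 [161.5 221.6] [0.5765 0.2477 0.    ]
spice_jar 0.74 [175.5 177.6] [0.6913 0.2147 0.    ]
teaspoon 0.62 [299.9 143.8] [ 0.7826 -0.1134  0.    ]
scene [0.10831462 0.709172   0.53450937]
lunchbox 0.79 [243.3 233.3] [0.6433 0.0872 0.    ]
cover 0.74 [245.8 204.8] [0.6423 0.079  0.068 ]
spine_top 0.81 [248.5 195.5] [0.6381 0.0748 0.09  ]
catch_left 0.64 [248.1 182.6] [ 0.7054 -0.0047  0.068 ]
catch_right 0.5 [245.8 208.9] [0.6311 0.0923 0.068 ]
mandarin 0.73 [274.6 193.2] [ 0.7017 -0.1048  0.    ]
garlic 0.44 [244.6 209.4] [0.7081 0.006  0.    ]
sardines 0.66 [346.6 190.4] [ 0.5664 -0.2338  0.    ]
salt_shaker 0.96 [218.  281.7] [0.5742 0.2414 0.    ]
spice_jar 0.74 [186.6 244.9] [0.7069 0.1951 0.    ]
teaspoon 0.47 [251.8 183.6] [ 0.7811 -0.1104  0.    ]
```

Run:
```python
import cv2
a=cv2.imread('pics/top0.png')[100:290,130:390]; cv2.imwrite('pics/top0c.png',cv2.resize(a,None,fx=3,fy=3,interpolation=cv2.INTER_CUBIC))
```

```text
(no output)
```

View pics/top0c.png

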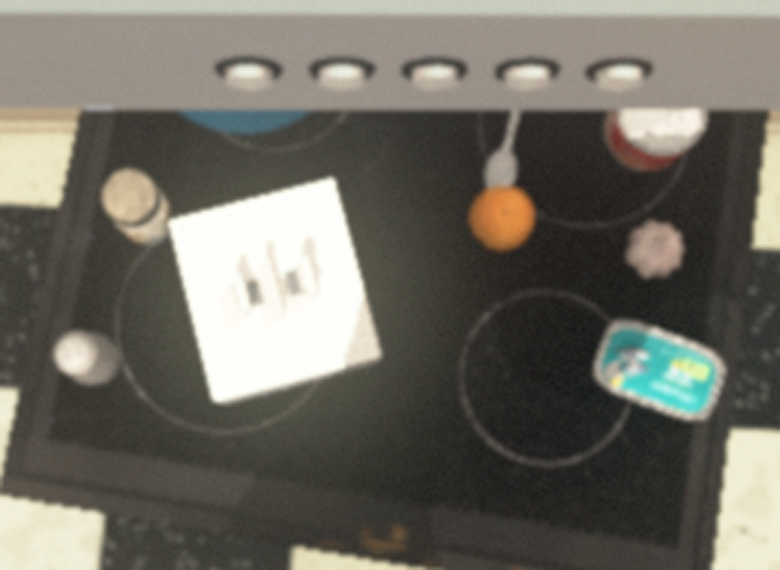

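The top view shows the white cover at crop (170–380, 180–403), turned about 15°. The mandarin is at (502,218) and the sardine tin at (660,370), with bare top at about (500,370). I'll fit the cover's pose and check the scene view.

Run:
```python
from h import *
p=manip.capture('top'); im=p['image']
m=(im.min(2)>150).astype(np.uint8)
n,l,s,c=cv2.connectedComponentsWithStats(m)
i=l[200,215]; print(s[i])
cn=max(cv2.findContours((l==i).astype(np.uint8),cv2.RETR_EXTERNAL,cv2.CHAIN_APPROX_NONE)[0],key=len)[:,0]
w=np.array([ray(p,u,.071)[:2] for u in cn]).astype(np.float32)
r=cv2.minAreaRect(w*1000); print(r); print(cv2.boxPoints(r))
h,sv,v=cv2.split(cv2.cvtColor(im,cv2.COLOR_RGB2HSV))
m=((h>5)&(h<22)&(sv>150)).astype(np.uint8); n,l,s,c=cv2.connectedComponentsWithStats(m)
for k in range(1,n):
    if s[k][4]>100: print(s[k],c[k],ray(p,c[k],.024))
a=cv2.imread('pics/scene0.png')[60:340,100:420]; cv2.imwrite('pics/s0c.png',cv2.resize(a,None,fx=2.1,fy=2.1,interpolation=cv2.INTER_CUBIC))
```

```text
[ 186  159   71   75 3680]
((631.9539794921875, 90.88314819335938), (156.3341064453125, 140.1483917236328), 14.850275993347168)
[[538.43823   138.58304  ]
 [574.3574      3.1157627]
 [725.4697     43.183258 ]
 [689.55054   178.65053  ]]
[   0    0  194   65 7430] [102.65074024  29.05141319] [1.09440765 0.41583258 0.024     ]
[287 163  21  21 349] [297.29799427 172.26934097] [ 0.70016184 -0.10155002  0.024     ]
```

View pics/s0c.png

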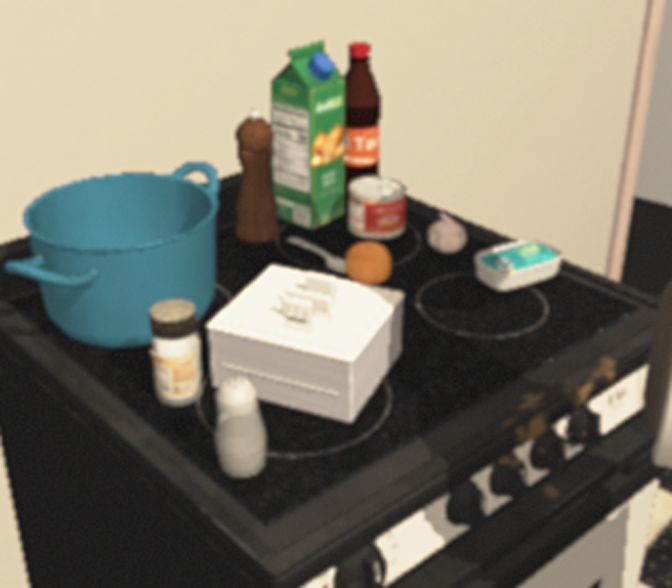

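The scene view shows the closed box in front of the pot, with the jars on its left, the mandarin behind and to its right, and clear top near (480,330). Next I move over the cover at low height.

Emit:
{"fn": "drive_tool", "kwargs": {"moves": [[1,47,-30,2,0,0,0],[1,47,-30,2,0,0,0],[1,47,-30,2,0,0,0],[1,47,-30,2,0,0,0],[1,47,-30,2,0,0,0],[1,47,-30,2,0,0,0],[1,47,-30,2,0,0,0],[1,47,-30,2,0,0,0],[1,47,-30,2,0,0,0],[1,47,-30,2,0,0,0]]}}

```text
time: 2.25
ee_pos: [0.5112, -0.1008, 0.2136]
ee_rot: [3.069, 0.67, 0.001]
force: [0.6, -1.6, -0.6]
grip_width: 0.0856
gripper_force: 0.0
```

Emit:
{"fn": "drive_tool", "kwargs": {"moves": [[1,47,-30,2,0,0,0],[1,47,-30,2,0,0,0],[1,47,-30,2,0,0,0],[1,0,0,0,0,0,0.98],[1,0,0,0,0,0,0.97],[1,0,0,0,0,0,0],[1,0,0,0,0,0,0]]}}

```text
time: 2.95
ee_pos: [0.5917, 0.0231, 0.208]
ee_rot: [-3.115, -0.41, -0.0]
force: [-0.2, 0.3, 0.7]
grip_width: 0.0855
gripper_force: 0.0
```

Run:
```python
from h import *
s=manip.state(); print(s['time'],s['ee_pos'],s['ee_rot'],s['force'],s['qpos'])
p=manip.capture('wrist'); save(p,'w1'); print(p['mtx'],p['camera_from_world'])
for t in ['cover','spine_top','catch_left','catch_right']:
    for f in (manip.place_of,manip.look_for): print(t,f(t,p)[:2])
```

```text
2.95 [0.59165101 0.02308353 0.20803782] [-3.11455272e+00 -4.10408907e-01 -5.17357178e-05] [-0.16618103  0.34449597  0.73888375] [-9.11446488e-02  1.94617902e-01  1.43277646e+00  1.20823922e-04
  1.51419178e+00  1.21761175e+00]
[[297.31863964   0.         261.22619315]
 [  0.         297.31863964 190.48786591]
 [  0.           0.           1.        ]] [[ 2.59133726e-01 -9.65840978e-01 -9.57805751e-04 -1.29553113e-01]
 [-9.22175122e-01 -2.47712807e-01  2.97037723e-01  5.20079899e-01]
 [-2.87128465e-01 -7.60892271e-02 -9.54865265e-01  5.28155303e-01]
 [ 0.00000000e+00  0.00000000e+00  0.00000000e+00  1.00000000e+00]]
cover [{'position': [0.3924, 0.3198], 'score': 0.8}]
cover [{'bbox': [0.2566, 0.1091, 0.2898, 0.4187], 'score': 0.71}]
spine_top [{'position': [0.3873, 0.3237], 'score': 0.75}]
spine_top [{'bbox': [0.2557, 0.1089, 0.2908, 0.4081], 'score': 0.7}]
catch_left []
catch_left [{'bbox': [0.3299, 0.2815, 0.0273, 0.0852], 'score': 0.68}]
catch_right []
catch_right [{'bbox': [0.4377, 0.2773, 0.0312, 0.0935], 'score': 0.85}, {'bbox': [0.1701, 0.0214, 0.1305, 0.1362], 'score': 0.61}]
```

View pics/w1.png

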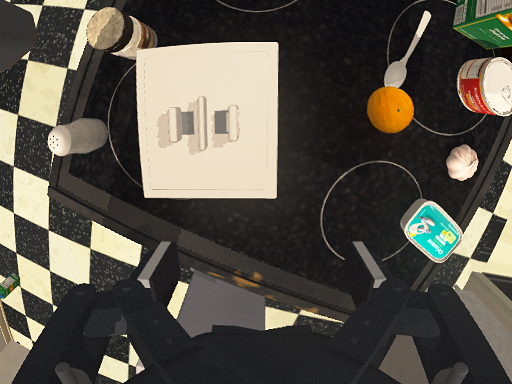

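The wrist view is clear: cover corners near (138,46), (278,42), (276,197), (145,198), spine top at (202,123), tab tops at about (174,124) and (234,123).

```bash
cat >> h.py <<'E'
def fray(p,uv,z):
    K=np.array(p['mtx']);T=np.array(p['camera_from_world'])
    q=(np.asarray(uv,float)-K[:2,2])/K[0,0]; r=np.hypot(*q)
    d=np.r_[q/r*np.sin(r),np.cos(r)]; d=T[:3,:3].T@d; c=-T[:3,:3].T@T[:3,3]
    return c+d*(z-c[2])/d[2]
def go(target,axis_deg=None):
    """mm shift in tool axes to target, and yaw turn (5 deg units) for tool x at axis_deg"""
    s=manip.state(); M=R.from_rotvec(s['ee_rot']).as_matrix()
    print('t',s['time'],'shift mm',(M.T@(np.asarray(target)-s['ee_pos'])*1000).round(1),'toolx deg',np.degrees(np.arctan2(M[1,0],M[0,0])).round(2),'F',s['force'].round(1),'tilt',M[:,2].round(4))
    if axis_deg is not None: print('wz units',(np.degrees(np.arctan2(M[1,0],M[0,0]))-axis_deg)/5)
E
python3 - <<'E'
from h import *
p=manip.capture('wrist'); im=p['image']
m=(im.min(2)>150).astype(np.uint8); m[:30]=0;m[210:]=0;m[:,:125]=0;m[:,290:]=0
cn=max(cv2.findContours(m,cv2.RETR_EXTERNAL,cv2.CHAIN_APPROX_NONE)[0],key=len)[:,0]
w=np.array([fray(p,u,.071)[:2] for u in cn]).astype(np.float32)
print(cv2.minAreaRect(w*1000)); b=cv2.boxPoints(cv2.minAreaRect(w*1000)); print(b)
for n,u,z in [('spine',(202.5,123),.09),('spT',(202,97),.09),('spB',(203,150),.09),('tabL',(174,124),.0945),('tabR',(234,123),.0945),('mand',(390.5,109.5),.024)]: print(n,fray(p,u,z).round(4))
for z,r in [(.0945,(88,165,150,255))]:
    a=im[90:160,155:255]; cv2.imwrite('pics/w1c.png',cv2.cvtColor(cv2.resize(a,None,fx=8,fy=8,interpolation=cv2.INTER_CUBIC),cv2.COLOR_RGB2BGR))
E
```

```text
((632.9317016601562, 91.28689575195312), (150.2994842529297, 136.9213104248047), 14.912861824035645)
[[542.69476  138.10191 ]
 [577.93146    5.792345]
 [723.16864   44.471878]
 [687.93195  176.78145 ]]
spine [0.6335 0.0891 0.09  ]
spT [0.6559 0.0949 0.09  ]
spB [0.61   0.0833 0.09  ]
tabL [0.6275 0.1133 0.0945]
tabR [0.6406 0.0616 0.0945]
mand [ 0.6996 -0.1008  0.024 ]
```

View pics/w1c.png

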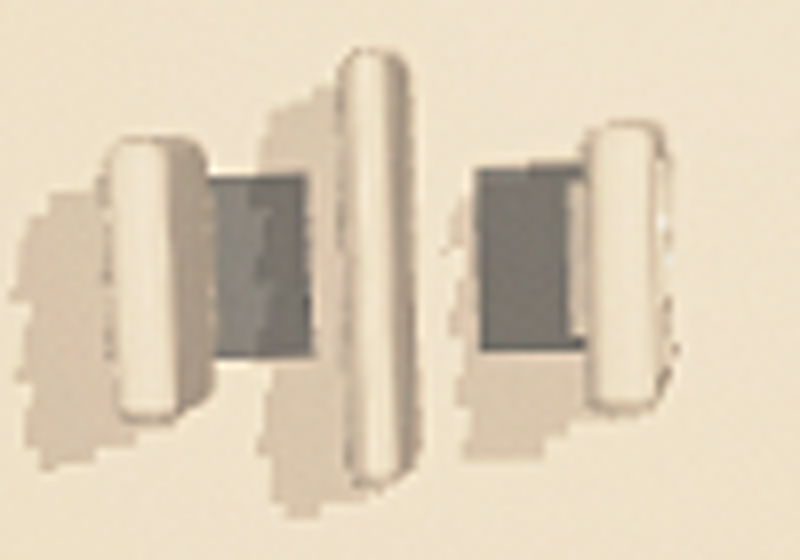

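Run:
```python
from h import *
go((.6335,.0875,.072),14.9)
```

```text
t 3.45 shift mm [ 57.  -51.5 136.1] toolx deg 14.88 F [ 0.1  0.2 -0.2] tilt [ 0.e+00  2.e-04 -1.e+00]
wz units -0.0037162530228140866
```

Emit:
{"fn": "drive_tool", "kwargs": {"moves": [[1,19,-17,0,0,0,0],[1,19,-17,0,0,0,0],[1,19,-17.5,0,0,0,0],[1,0,0,30,0,0,0],[1,0,0,30,0,0,0],[1,0,0,20,0,0,0],[1,0,0,10,0,0,0],[1,0,0,0,0,0,0]]}}

```text
time: 4.25
ee_pos: [0.6331, 0.0876, 0.117]
ee_rot: [-3.115, -0.407, 0.003]
force: [0.1, -0.6, 0.7]
grip_width: 0.0855
gripper_force: 0.0
```

Run:
```python
from h import *
go((.6335,.0875,.072),14.9)
p=manip.capture('wrist'); save(p,'w2')
```

```text
t 4.25 shift mm [ 0.4  0.2 45. ] toolx deg 14.88 F [ 0.1 -0.6  0.7] tilt [-1.9e-03  1.0e-04 -1.0e+00]
wz units -0.004257089446048213
```

View pics/w2.png

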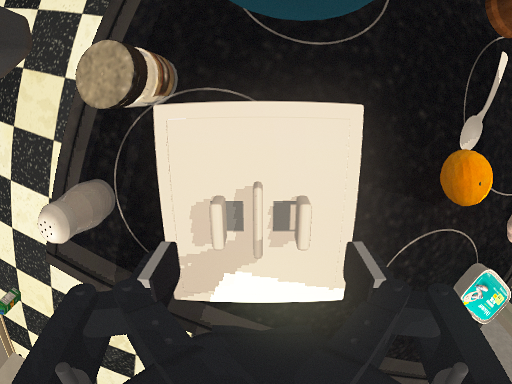

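The tabs at (218,222) and (303,221) sit midway between the fingers, whose middle is column 261. Descending and closing partway.

Emit:
{"fn": "drive_tool", "kwargs": {"moves": [[1,0,0,20,0,0,0],[1,0,0,15,0,0,0],[1,0,0,6,0,0,0],[1,0,0,4,0,0,0],[0.8,0,0,0,0,0,0],[0.76,0,0,0,0,0,0],[0.76,0,0,0,0,0,0],[0.76,0,0,0,0,0,0]]}}

```text
time: 5.1
ee_pos: [0.6337, 0.0876, 0.0735]
ee_rot: [-3.115, -0.407, -0.001]
force: [-0.3, 0.1, 0.3]
grip_width: 0.0653
gripper_force: 0.0
```

Emit:
{"fn": "drive_tool", "kwargs": {"moves": [[0.74,0,0,0,0,0,0],[0.74,0,0,0,0,0,0]]}}

```text
time: 5.3
ee_pos: [0.6336, 0.0877, 0.0732]
ee_rot: [-3.115, -0.407, -0.0]
force: [-0.4, 1.2, 0.3]
grip_width: 0.0634
gripper_force: 0.5
```

Emit:
{"fn": "drive_tool", "kwargs": {"moves": [[0.73,0,-1,0,0,0,0],[0.73,0,0,0,0,0,0]]}}

```text
time: 5.5
ee_pos: [0.6333, 0.0885, 0.0731]
ee_rot: [3.115, 0.407, 0.0]
force: [0.6, -0.2, -0.0]
grip_width: 0.0624
gripper_force: 0.4
```

Emit:
{"fn": "drive_tool", "kwargs": {"moves": [[0.71,0,0,0,0,0,0],[0.71,0,0,0,0,0,0]]}}

```text
time: 5.7
ee_pos: [0.6334, 0.0886, 0.0732]
ee_rot: [-3.115, -0.407, -0.0]
force: [-0.9, 0.4, 3.0]
grip_width: 0.0607
gripper_force: 2.6
```

Emit:
{"fn": "drive_tool", "kwargs": {"moves": [[0.685,0,0,0,0,0,0],[0.685,0,0,0,0,0,0]]}}

```text
time: 5.9
ee_pos: [0.6334, 0.0886, 0.0732]
ee_rot: [-3.115, -0.407, -0.0]
force: [-0.7, -0.6, 5.4]
grip_width: 0.0584
gripper_force: 3.4
```

Emit:
{"fn": "drive_tool", "kwargs": {"moves": [[0.66,0,0,0,0,0,0],[0.66,0,0,0,0,0,0]]}}

```text
time: 6.1
ee_pos: [0.6334, 0.0886, 0.0733]
ee_rot: [-3.115, -0.407, -0.001]
force: [-0.8, -0.5, 5.9]
grip_width: 0.0564
gripper_force: 4.3
```

Emit:
{"fn": "drive_tool", "kwargs": {"moves": [[0.635,0,0,-1,0,0,0],[0.635,0,0,0,0,0,0]]}}

```text
time: 6.3
ee_pos: [0.6331, 0.0886, 0.0737]
ee_rot: [-3.115, -0.407, 0.001]
force: [0.8, -0.0, -1.0]
grip_width: 0.0544
gripper_force: 5.1
```

Emit:
{"fn": "drive_tool", "kwargs": {"moves": [[0.615,0,0,-0.5,0,0,0],[0.615,0,0,0,0,0,0]]}}

```text
time: 6.5
ee_pos: [0.6331, 0.0886, 0.0742]
ee_rot: [-3.115, -0.407, 0.001]
force: [0.1, -0.4, -1.4]
grip_width: 0.0531
gripper_force: 5.7
```

Emit:
{"fn": "drive_tool", "kwargs": {"moves": [[0.595,0,0,0,0,0,0],[0.595,0,0,0,0,0,0]]}}

```text
time: 6.7
ee_pos: [0.6332, 0.0886, 0.0744]
ee_rot: [-3.115, -0.407, 0.0]
force: [0.9, -0.2, -1.2]
grip_width: 0.051
gripper_force: 6.4
```

Emit:
{"fn": "drive_tool", "kwargs": {"moves": [[0.575,0,0,0,0,0,0],[0.575,0,0,0,0,0,0]]}}

```text
time: 6.9
ee_pos: [0.6333, 0.0886, 0.0746]
ee_rot: [-3.115, -0.407, 0.0]
force: [-1.6, -0.3, 2.8]
grip_width: 0.0494
gripper_force: 7.1
```

Emit:
{"fn": "drive_tool", "kwargs": {"moves": [[0.562,0,0,-0.3,0,0,0],[0.562,0,0,0,0,0,0]]}}

```text
time: 7.1
ee_pos: [0.6333, 0.0886, 0.0749]
ee_rot: [-3.115, -0.407, -0.0]
force: [-0.9, -0.2, 1.6]
grip_width: 0.0482
gripper_force: 7.5
```

Emit:
{"fn": "drive_tool", "kwargs": {"moves": [[0.555,0,0,0,0,0,0],[0.555,0,0,0,0,0,0]]}}

```text
time: 7.3
ee_pos: [0.6333, 0.0886, 0.075]
ee_rot: [-3.115, -0.407, -0.0]
force: [-2.3, -0.3, 4.0]
grip_width: 0.0475
gripper_force: 12.1
```

Emit:
{"fn": "drive_tool", "kwargs": {"moves": [[0.553,0,0,-1,0,0,0],[0.553,0,0,-1,0,0,0],[0.553,0,0,-0.5,0,0,0]]}}

```text
time: 7.6
ee_pos: [0.6333, 0.0885, 0.0772]
ee_rot: [-3.115, -0.407, 0.0]
force: [0.4, -0.2, -2.3]
grip_width: 0.0478
gripper_force: 12.9
```

Emit:
{"fn": "drive_tool", "kwargs": {"moves": [[0.553,0,0,-1,0,0,0],[0.553,0,0,-1,0,0,0],[0.553,0,0,-1,0,0,0]]}}

```text
time: 7.9
ee_pos: [0.6333, 0.0886, 0.0804]
ee_rot: [-3.115, -0.407, 0.0]
force: [0.1, -0.7, -2.6]
grip_width: 0.0474
gripper_force: 12.9
```

Emit:
{"fn": "drive_tool", "kwargs": {"moves": [[0.553,0,0,-3,0,0,0],[0.553,0,0,-3,0,0,0],[0.553,0,0,-3,0,0,0]]}}

```text
time: 8.2
ee_pos: [0.6333, 0.0886, 0.0897]
ee_rot: [-3.115, -0.407, -0.0]
force: [-0.4, 0.9, -2.5]
grip_width: 0.0477
gripper_force: 12.9
```

Emit:
{"fn": "drive_tool", "kwargs": {"moves": [[0.553,0,0,-4,0,0,0],[0.553,0,0,-4,0,0,0],[0.553,0,0,-4,0,0,0],[0.553,0,0,-6,0,0,0],[0.553,0,0,-8,0,0,0],[0.553,0,0,-8,0,0,0],[0.553,0,0,-4,0,0,0],[0.553,0,0,0,0,0,0]]}}

```text
time: 9.0
ee_pos: [0.6336, 0.0886, 0.1282]
ee_rot: [3.115, 0.407, 0.002]
force: [-0.3, -0.3, -1.8]
grip_width: 0.0474
gripper_force: 12.9
```

Run:
```python
from h import *
p=manip.capture('wrist'); save(p,'w3'); go((.54,-.11,.13),-9.7); print(manip.state()['gripper_force'],manip.state()['qpos'])
p=manip.capture('top')
for t,z in [('sardines',.026),('mandarin',.024),('garlic',.02)]:
    for q in manip.look_for(t,p)[:1]:
        b=np.array(q['bbox'])*[512,384,512,384]; print(t,q['score'],[ray(p,u,z).round(3)[:2] for u in [(b[0],b[1]),(b[0],b[1]+b[3]),(b[0]+b[2],b[1]+b[3]/2)]])
```

```text
t 9.05 shift mm [-141.2  167.9   -2.5] toolx deg 14.88 F [-0.9  0.  -1.9] tilt [ 5.e-04  1.e-04 -1.e+00]
wz units 4.915007290186719
12.906981110572815 [1.84871581e-02 3.34738590e-01 1.42189371e+00 1.25822900e-04
 1.38449649e+00 1.32964184e+00]
sardines 0.83 [array([ 0.607, -0.165]), array([ 0.523, -0.162]), array([ 0.564, -0.294])]
mandarin 0.71 [array([ 0.722, -0.084]), array([ 0.666, -0.083]), array([ 0.694, -0.124])]
garlic 0.73 [array([ 0.725, -0.08 ]), array([ 0.677, -0.079]), array([ 0.701, -0.127])]
```

View pics/w3.png

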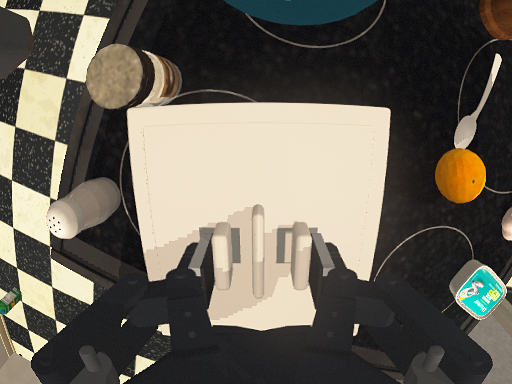

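The cover is held level, clear of the box, with both tabs pressed. I'll get the tin's outline exactly for the spot to lay it.

Run:
```python
from h import *
im=cv2.cvtColor(cv2.imread('pics/top0.png'),cv2.COLOR_BGR2RGB)
p=manip.capture('top')
m=np.zeros(im.shape[:2],np.uint8); m[200:245,320:375]=(im[200:245,320:375].max(2)>95)
m=cv2.morphologyEx(m,cv2.MORPH_CLOSE,np.ones((5,5)))
cn=max(cv2.findContours(m,cv2.RETR_EXTERNAL,cv2.CHAIN_APPROX_NONE)[0],key=len)[:,0]
w=np.array([ray(p,u,.024)[:2] for u in cn]).astype(np.float32)*1000
r=cv2.minAreaRect(w); tin=cv2.boxPoints(r); print(r,tin.round(0))
a=np.radians(-9.7); X=np.array([np.cos(a),np.sin(a)]);Y=np.array([-np.sin(a),np.cos(a)])
box=np.array([[541,138],[578,6],[725,44]])
c0=np.array([540,-110])
for n,P in [('tin',tin),('box',box),('mand',np.array([[700,-101]]))]: print(n,[((q-c0)@X,(q-c0)@Y) for q in P])
```

```text
((569.0277709960938, -231.77386474609375), (108.45254516601562, 67.9610366821289), 68.97657775878906) [[ 518. -270.]
 [ 581. -295.]
 [ 620. -193.]
 [ 557. -169.]]
tin [(np.float64(5.164119551162258), np.float64(-161.6408158278421)), (np.float64(71.80225883300143), np.float64(-174.9847505047764)), (np.float64(93.09663542697432), np.float64(-68.64328377074719)), (np.float64(26.458496145135143), np.float64(-55.29934909381289))]
box [(np.float64(-40.79966266303178), np.float64(244.62294971360066)), (np.float64(17.91196379583614), np.float64(120.7441988377771)), (np.float64(156.40777732842753), np.float64(182.96886945920892))]
mand [(np.float64(156.19615063813157), np.float64(35.82963195220009))]
```

Emit:
{"fn": "drive_tool", "kwargs": {"moves": [[0.553,-6,7,0,0,0,0],[0.553,-13,15,0,0,0,0],[0.553,-18,22,0,0,0,0],[0.553,-20,24,0,0,0,0],[0.553,-20,24,0,0,0,0],[0.553,-18,22,0,0,0,0],[0.553,-14,17,0,0,0,0],[0.553,-8,10,0,0,0,0],[0.553,-3,4,0,0,0,0],[0.553,0,0,0,0,0,0]]}}

```text
time: 10.3
ee_pos: [0.5544, -0.0828, 0.1274]
ee_rot: [-3.115, -0.405, -0.0]
force: [0.1, 0.4, -2.1]
grip_width: 0.0475
gripper_force: 12.9
```

Emit:
{"fn": "drive_tool", "kwargs": {"moves": [[0.553,0,0,0,0,0,0.4],[0.553,0,0,0,0,0,0.7],[0.553,0,0,0,0,0,0.9],[0.553,0,0,0,0,0,1],[0.553,0,0,0,0,0,0.9],[0.553,0,0,0,0,0,0.7],[0.553,0,0,0,0,0,0.32],[0.553,0,0,0,0,0,0],[0.553,0,0,0,0,0,0]]}}

```text
time: 11.2
ee_pos: [0.5546, -0.082, 0.1272]
ee_rot: [-3.13, 0.263, 0.0]
force: [0.4, 0.3, -1.8]
grip_width: 0.0471
gripper_force: 12.9
```

Run:
```python
from h import *
p=manip.capture('top'); go((.555,-.082,.026),-9.7); im=p['image']
cv2.imwrite('pics/t4.png',cv2.cvtColor(cv2.resize(im[130:290,130:390],None,fx=3,fy=3,interpolation=cv2.INTER_CUBIC),cv2.COLOR_RGB2BGR))
p=manip.capture('wrist'); save(p,'w4')
```

```text
t 11.25 shift mm [  0.4  -0.2 101.3] toolx deg -9.63 F [-0.3 -0.6 -1.2] tilt [-1.e-04  2.e-04 -1.e+00]
wz units 0.013943860928585749
```

View pics/w4.png

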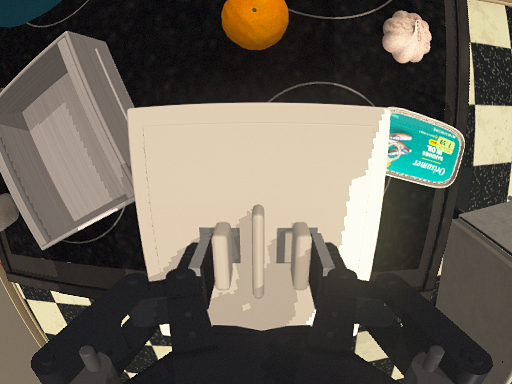

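The open box shows on the left at (60,140), with the cover hanging level over the clear area between it and the tin at (425,150). Lowering.

Emit:
{"fn": "drive_tool", "kwargs": {"moves": [[0.553,0,0,8,0,0,0],[0.553,0,0,16,0,0,0],[0.553,0,0,20,0,0,0],[0.553,0,0,20,0,0,0],[0.553,0,0,16,0,0,0],[0.553,0,0,8,0,0,0],[0.553,0,0,5,0,0,0],[0.553,0,0,3,0,0,0],[0.553,0,0,0,0,0,0]]}}

```text
time: 12.2
ee_pos: [0.5546, -0.0824, 0.0314]
ee_rot: [-3.13, 0.266, -0.0]
force: [0.1, 0.8, -1.9]
grip_width: 0.0476
gripper_force: 12.9
```

Emit:
{"fn": "drive_tool", "kwargs": {"moves": [[0.553,0,0,2,0,0,0],[0.553,0,0,2,0,0,0],[0.553,0,0,1,0,0,0]]}}

```text
time: 12.5
ee_pos: [0.5546, -0.0824, 0.0264]
ee_rot: [-3.13, 0.266, -0.0]
force: [-0.8, 1.4, -2.2]
grip_width: 0.0478
gripper_force: 12.9
```

Emit:
{"fn": "drive_tool", "kwargs": {"moves": [[0.553,0,0,0.8,0,0,0],[0.553,0,0,0.7,0,0,0]]}}

```text
time: 12.7
ee_pos: [0.5546, -0.0824, 0.0248]
ee_rot: [-3.13, 0.266, -0.0]
force: [0.4, 1.0, -1.1]
grip_width: 0.0474
gripper_force: 12.9
```

Emit:
{"fn": "drive_tool", "kwargs": {"moves": [[0.553,0,0,0.6,0,0,0],[0.553,0,0,0,0,0,0]]}}

```text
time: 12.9
ee_pos: [0.5546, -0.0824, 0.0242]
ee_rot: [-3.13, 0.266, -0.0]
force: [0.1, -0.6, -1.4]
grip_width: 0.0474
gripper_force: 13.0
```

Emit:
{"fn": "drive_tool", "kwargs": {"moves": [[0.553,0,0,0.5,0,0,0],[0.553,0,0,0,0,0,0]]}}

```text
time: 13.1
ee_pos: [0.5546, -0.0824, 0.024]
ee_rot: [-3.13, 0.266, -0.0]
force: [-1.4, 0.8, 3.3]
grip_width: 0.0476
gripper_force: 14.6
```

Emit:
{"fn": "drive_tool", "kwargs": {"moves": [[0.553,0,0,0.5,0,0,0],[0.553,0,0,0,0,0,0]]}}

```text
time: 13.3
ee_pos: [0.5547, -0.0824, 0.0239]
ee_rot: [3.13, -0.266, 0.001]
force: [-5.1, 1.1, 11.1]
grip_width: 0.0476
gripper_force: 16.7
```

Emit:
{"fn": "drive_tool", "kwargs": {"moves": [[0.56,0,0,-0.7,0,0,0],[0.6,0,0,0,0,0,0],[0.65,0,0,0,0,0,0],[0.7,0,0,0,0,0,0],[0.8,0,0,0,0,0,0],[0.95,0,0,0,0,0,0],[0.95,0,0,0,0,0,0],[0.95,0,0,0,0,0,0]]}}

```text
time: 14.1
ee_pos: [0.5546, -0.0824, 0.024]
ee_rot: [-3.13, 0.266, -0.0]
force: [0.6, -0.5, 0.6]
grip_width: 0.0813
gripper_force: 0.0
```

Emit:
{"fn": "drive_tool", "kwargs": {"moves": [[1,0,0,-5,0,0,0],[1,0,0,-15,0,0,0],[1,0,0,-30,0,0,0],[1,0,0,-30,0,0,0],[1,0,0,-30,0,0,0],[1,0,0,-20,0,0,0],[1,0,0,0,0,0,0]]}}

```text
time: 14.8
ee_pos: [0.5557, -0.0827, 0.1583]
ee_rot: [3.129, -0.266, 0.009]
force: [-0.7, 1.0, 0.0]
grip_width: 0.0852
gripper_force: 0.0
```

Run:
```python
from h import *
p=manip.capture('wrist'); save(p,'w5'); im=p['image']
h,sv,v=cv2.split(cv2.cvtColor(im,cv2.COLOR_RGB2HSV))
m=((h>5)&(h<22)&(sv>170)&(v>120)).astype(np.uint8); n,l,s,c=cv2.connectedComponentsWithStats(m)
for k in range(1,n):
    if s[k][4]>200: print(s[k],c[k],fray(p,c[k],.024))
go((.700,-.101,.12),0)
```

```text
[ 225    1   60   51 2272] [255.48591549  25.10079225] [ 0.70301568 -0.10127648  0.024     ]
t 14.85 shift mm [145.8  -6.2  36.8] toolx deg -9.72 F [ 0.3 -0.2 -0.7] tilt [ 3.3e-03 -9.0e-04 -1.0e+00]
wz units -1.9436494542635323
```

View pics/w5.png

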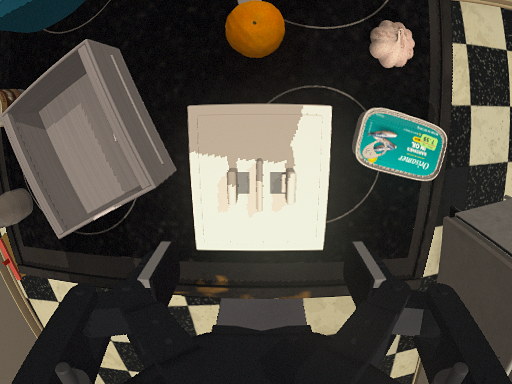

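The cover lies flat and right way up at (260,180), clear of the tin and the box. Now the mandarin.

Emit:
{"fn": "drive_tool", "kwargs": {"moves": [[1,10,0,2,0,0,-0.5],[1,25,3,5,0,0,-0.9],[1,30,6,8,0,0,-0.9],[1,30,8,8,0,0,-0.9],[1,25,9,8,0,0,-0.9],[1,14,6,5,0,0,-0.8],[1,5,0,0,0,0,0],[1,0,0,0,0,0,0]]}}

```text
time: 15.65
ee_pos: [0.6941, -0.1125, 0.1173]
ee_rot: [-3.115, -0.401, 0.002]
force: [0.4, -0.3, 0.3]
grip_width: 0.0853
gripper_force: 0.0
```

Run:
```python
from h import *
p=manip.capture('wrist'); im=p['image']
h,sv,v=cv2.split(cv2.cvtColor(im,cv2.COLOR_RGB2HSV))
m=((h>5)&(h<22)&(sv>170)&(v>120)).astype(np.uint8); n,l,s,c=cv2.connectedComponentsWithStats(m)
for k in range(1,n):
    if s[k][4]>200: print(s[k],c[k],fray(p,c[k],.026))
go((.701,-.101,.005),15); print(manip.state()['ee_pos'])
```

```text
[ 453   34   59   75 1232] [491.32873377  60.87012987] [ 0.87825791 -0.28992388  0.026     ]
[ 218  150   66   68 3451] [250.3326572 183.2996233] [ 0.70077759 -0.10010412  0.026     ]
t 15.7 shift mm [ 10.   -9.3 112.9] toolx deg 14.67 F [-0.5  0.5 -0.5] tilt [-6.e-04  3.e-04 -1.e+00]
wz units -0.06541388494278273
[ 0.69379464 -0.1125339   0.11786549]
```

Emit:
{"fn": "drive_tool", "kwargs": {"moves": [[1,10,-10,0,0,0,0],[1,0,0,0,0,0,0],[1,0,0,15,0,0,0],[1,0,0,25,0,0,0],[1,0,0,30,0,0,0],[1,0,0,24,0,0,0],[1,0,0,12,0,0,0],[1,0,0,6,0,0,0],[1,0,0,0,0,0,0]]}}

```text
time: 16.6
ee_pos: [0.7013, -0.1007, 0.0056]
ee_rot: [-3.115, -0.404, 0.001]
force: [-0.1, -0.5, 0.4]
grip_width: 0.0856
gripper_force: 0.0
```

Emit:
{"fn": "drive_tool", "kwargs": {"moves": [[0.85,0,0,0,0,0,0],[0.72,0,0,0,0,0,0],[0.68,0,0,0,0,0,0],[0.68,0,0,0,0,0,0]]}}

```text
time: 17.0
ee_pos: [0.7016, -0.1007, 0.0065]
ee_rot: [3.115, 0.404, 0.001]
force: [0.0, -0.3, 0.9]
grip_width: 0.0583
gripper_force: 0.0
```

Emit:
{"fn": "drive_tool", "kwargs": {"moves": [[0.66,0,0,0,0,0,0],[0.65,0,0,0,0,0,0]]}}

```text
time: 17.2
ee_pos: [0.7014, -0.1007, 0.006]
ee_rot: [-3.115, -0.404, -0.0]
force: [0.5, 0.1, 1.3]
grip_width: 0.0556
gripper_force: 0.0
```

Emit:
{"fn": "drive_tool", "kwargs": {"moves": [[0.64,0,0,0,0,0,0],[0.64,0,0,0,0,0,0]]}}

```text
time: 17.4
ee_pos: [0.7014, -0.1007, 0.0059]
ee_rot: [-3.116, -0.404, -0.0]
force: [1.0, -1.0, 0.6]
grip_width: 0.0545
gripper_force: 0.2
```

Emit:
{"fn": "drive_tool", "kwargs": {"moves": [[0.635,0,0,0,0,0,0],[0.635,0,0,0,0,0,0]]}}

```text
time: 17.6
ee_pos: [0.7014, -0.1007, 0.0059]
ee_rot: [-3.115, -0.404, -0.0]
force: [-0.2, -0.7, 1.2]
grip_width: 0.0543
gripper_force: 1.1
```

Emit:
{"fn": "drive_tool", "kwargs": {"moves": [[0.63,0,0,0,0,0,0],[0.63,0,0,0,0,0,0]]}}

```text
time: 17.8
ee_pos: [0.7014, -0.1007, 0.006]
ee_rot: [3.115, 0.404, 0.0]
force: [0.3, -1.2, 1.9]
grip_width: 0.0538
gripper_force: 3.7
```

Emit:
{"fn": "drive_tool", "kwargs": {"moves": [[0.625,0,0,0,0,0,0],[0.625,0,0,0,0,0,0]]}}

```text
time: 18.0
ee_pos: [0.7015, -0.1007, 0.0061]
ee_rot: [3.115, 0.404, 0.0]
force: [-0.5, -1.4, 5.1]
grip_width: 0.0537
gripper_force: 7.7
```

Emit:
{"fn": "drive_tool", "kwargs": {"moves": [[0.625,0,0,-3,0,0,0],[0.625,0,0,-8,0,0,0],[0.625,0,0,-15,0,0,0],[0.625,0,0,-25,0,0,0],[0.625,0,0,-25,0,0,0],[0.625,0,0,-20,0,0,0],[0.625,0,0,-12,0,0,0],[0.625,0,0,-4,0,0,0],[0.625,0,0,0,0,0,0]]}}

```text
time: 18.9
ee_pos: [0.7015, -0.1006, 0.1182]
ee_rot: [3.115, 0.404, 0.001]
force: [1.1, 0.4, -1.3]
grip_width: 0.0537
gripper_force: 7.7
```

Run:
```python
from h import *
go((.633,.091,.13),104.9); print(manip.state()['gripper_force'],manip.state()['qpos'])
p=manip.capture('wrist'); save(p,'w6')
```

```text
t 18.9 shift mm [ -17.3 -202.8  -11.8] toolx deg 14.78 F [ 1.1  0.4 -1.3] tilt [ 4.e-04  0.e+00 -1.e+00]
wz units -18.024705362723243
7.714970174711198 [-2.51159727e-01  4.80309580e-01  1.23862451e+00  1.33867905e-04
  1.42227295e+00  1.06171872e+00]
```

View pics/w6.png

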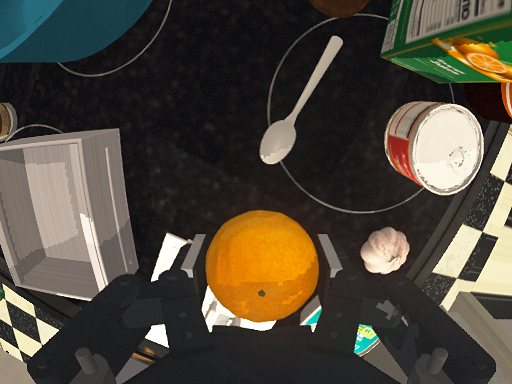

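The mandarin is held between the pads at (262,265), with the open box at (60,210). I'll carry it over the box and turn so that the fingers open along the box's length.

Emit:
{"fn": "drive_tool", "kwargs": {"moves": [[0.625,-1,-8,-4,0,0,0],[0.625,-2,-18,-4,0,0,0],[0.625,-2,-26,-4,0,0,0],[0.625,-2,-32,0,0,0,0],[0.625,-3,-32,0,0,0,0],[0.625,-2,-32,0,0,0,0],[0.625,-2,-26,0,0,0,0],[0.625,-2,-18,0,0,0,0],[0.625,-1,-11,0,0,0,0],[0.625,0,0,0,0,0,0]]}}

```text
time: 19.95
ee_pos: [0.6327, 0.0925, 0.13]
ee_rot: [-3.115, -0.406, -0.0]
force: [0.8, -0.1, 0.1]
grip_width: 0.0535
gripper_force: 7.7
```

Emit:
{"fn": "drive_tool", "kwargs": {"moves": [[0.625,0,0,0,0,0,-0.5],[0.625,0,0,0,0,0,-1],[0.625,0,0,0,0,0,-1],[0.625,0,0,0,0,0,-1],[0.625,0,0,0,0,0,-1],[0.625,0,0,0,0,0,-1],[0.625,0,0,0,0,0,-1],[0.625,0,0,0,0,0,-1],[0.625,0,0,0,0,0,-1],[0.625,0,0,0,0,0,-1]]}}

```text
time: 20.95
ee_pos: [0.6336, 0.0901, 0.1298]
ee_rot: [2.687, 1.628, -0.0]
force: [0.4, 0.3, -0.7]
grip_width: 0.0534
gripper_force: 7.7
```

Emit:
{"fn": "drive_tool", "kwargs": {"moves": [[0.625,0,0,0,0,0,-1],[0.625,0,0,0,0,0,-1],[0.625,0,0,0,0,0,-1],[0.625,0,0,0,0,0,-1],[0.625,0,0,0,0,0,-1],[0.625,0,0,0,0,0,-1],[0.625,0,0,0,0,0,-1],[0.625,0,0,0,0,0,-1],[0.625,0,0,0,0,0,-0.5],[0.625,0,0,0,0,0,0]]}}

```text
time: 21.95
ee_pos: [0.6335, 0.0902, 0.1297]
ee_rot: [-1.918, -2.488, 0.0]
force: [0.3, -0.6, -1.0]
grip_width: 0.054
gripper_force: 7.7
```

Run:
```python
from h import *
go((.633,.091,.0115),104.9); print(manip.state()['gripper_force'])
p=manip.capture('wrist'); save(p,'w7')
```

```text
t 21.95 shift mm [  0.9  -0.3 118.2] toolx deg 104.75 F [ 0.3 -0.6 -1. ] tilt [-2.e-04 -2.e-04 -1.e+00]
wz units -0.029459320885882788
7.718741297721863
```

View pics/w7.png

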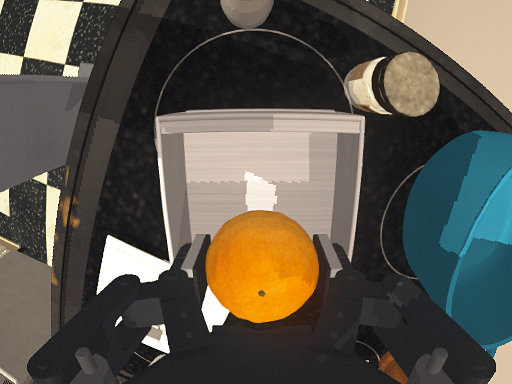

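The mandarin hangs centred over the open box, and the fingers at columns 190 and 335 sit within its walls at 165–355. Lowering it in.

Emit:
{"fn": "drive_tool", "kwargs": {"moves": [[0.625,0,0,8,0,0,0],[0.625,0,0,18,0,0,0],[0.625,0,0,22,0,0,0],[0.625,0,0,22,0,0,0],[0.625,0,0,20,0,0,0],[0.625,0,0,14,0,0,0],[0.625,0,0,8,0,0,0],[0.625,0,0,3,0,0,0],[0.625,0,0,0,0,0,0]]}}

```text
time: 22.9
ee_pos: [0.6333, 0.0913, 0.0151]
ee_rot: [1.918, 2.488, 0.0]
force: [-0.5, -0.3, -0.4]
grip_width: 0.0537
gripper_force: 7.7
```

Emit:
{"fn": "drive_tool", "kwargs": {"moves": [[0.625,0,0,1.5,0,0,0],[0.625,0,0,1,0,0,0],[0.625,0,0,0.5,0,0,0]]}}

```text
time: 23.2
ee_pos: [0.6333, 0.0913, 0.0123]
ee_rot: [1.917, 2.488, 0.001]
force: [0.8, 0.4, -0.6]
grip_width: 0.0533
gripper_force: 7.7
```

Emit:
{"fn": "drive_tool", "kwargs": {"moves": [[0.625,0,0,1,0,0,0],[0.625,0,0,0.5,0,0,0]]}}

```text
time: 23.4
ee_pos: [0.6332, 0.0913, 0.0104]
ee_rot: [-1.917, -2.489, -0.0]
force: [0.0, -1.0, -1.4]
grip_width: 0.0534
gripper_force: 7.7
```

Emit:
{"fn": "drive_tool", "kwargs": {"moves": [[0.625,0,0,0.5,0,0,0],[0.625,0,0,0,0,0,0]]}}

```text
time: 23.6
ee_pos: [0.6332, 0.0913, 0.0101]
ee_rot: [1.917, 2.489, 0.0]
force: [-1.2, 0.1, 2.7]
grip_width: 0.0534
gripper_force: 7.8
```

Contact with the floor. Releasing gently, then up.

Emit:
{"fn": "drive_tool", "kwargs": {"moves": [[0.64,0,0,0,0,0,0],[0.66,0,0,0,0,0,0],[0.7,0,0,0,0,0,0],[0.78,0,0,0,0,0,0],[0.9,0,0,0,0,0,0],[0.9,0,0,0,0,0,0],[0.9,0,0,0,0,0,0]]}}

```text
time: 24.3
ee_pos: [0.6332, 0.0913, 0.0099]
ee_rot: [-1.917, -2.489, -0.0]
force: [-0.0, -0.1, 0.8]
grip_width: 0.077
gripper_force: 0.0
```

Emit:
{"fn": "drive_tool", "kwargs": {"moves": [[0.9,0,0,-4,0,0,0],[0.9,0,0,-10,0,0,0],[0.9,0,0,-20,0,0,0],[0.9,0,0,-30,0,0,0],[0.9,0,0,-30,0,0,0],[0.9,0,0,-25,0,0,0],[0.9,0,0,-15,0,0,0],[0.9,0,0,-5,0,0,0],[0.9,0,0,0,0,0,0]]}}

```text
time: 25.2
ee_pos: [0.6332, 0.0913, 0.149]
ee_rot: [1.917, 2.489, 0.0]
force: [0.5, 0.6, -0.5]
grip_width: 0.077
gripper_force: 0.0
```

Run:
```python
from h import *
go((0,0,0)); s=manip.state(); print(s['gripper_force'],s['grip_width'])
a=manip.capture('wrist')['image']; b=manip.capture('scene')['image']
o=np.vstack([a[:300],b[60:360]]); cv2.imwrite('pics/f.png',cv2.cvtColor(o,cv2.COLOR_RGB2BGR))
```

```text
t 25.2 shift mm [  73.2 -635.6  148.8] toolx deg 104.78 F [ 0.5  0.6 -0.5] tilt [ 3.e-04  1.e-04 -1.e+00]
0.0 0.07699651039022898
```

View pics/f.png

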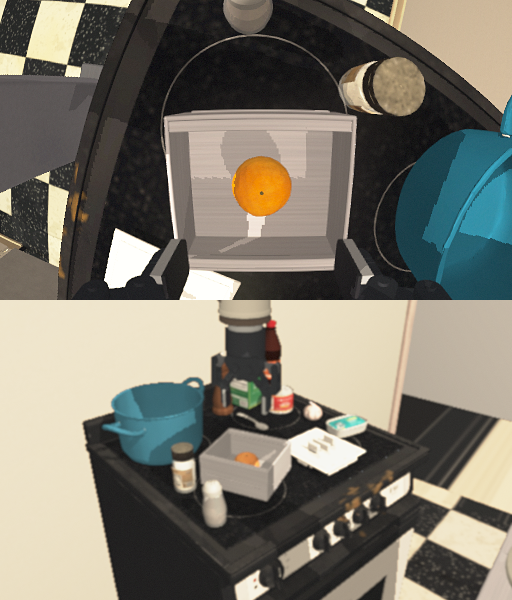

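The mandarin is in the box at (262,186). The cover lies flat beside it at (325,452), the other things have not moved, and the gripper is clear.

```bash
python3 -c "
from workcell import manip
print(manip.hand_in())"
```

```text
the job is handed in; nothing more can be done
None
```

The job is handed in at about 25 s of the 69 s allowed: the cover came off with both catches released and lies flat, right way up, beside the box; the mandarin is inside, released after a grip of no more than 8 N a finger; and the other things stand where they were.

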